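# Set the time switch to the red line and start it

### The job

On the grey time switch that feeds the network gear, turn the black dial by pushing its orange stud with the fingertips until the dial's white index mark lines up with the red scale line (not the blue one). Then, with the mark still on the red line, press the green button fully down and let it come back up. Be gentle with the time switch, pinch and lift nothing, and leave the charger block on it and everything else on the desk where it is.

Things in the scene. Friction and masses are not known exactly. Their poses are not given: they have to be found in the camera images.
- timer: Grey fixed desktop time switch, a box 190 mm (x) by 330 mm (y) by 65 mm high. Origin: centre of its underside, on the desk. On its level top: the scale disc and dial in the middle, straight above the origin; the green button towards -y; a loose black charger block towards +y. It does not move, but stands at a different place and yaw (up to 0.4 rad) each time.
- dial (a joint): Angle of the black dial (rad) about the vertical axis through the timer's origin; counter-clockwise seen from above is positive; range -2.7 to 2.7, which covers both coloured lines. At 0 the index mark points along the timer's +x. Starts anywhere from -0.6 to 0.6. The dial is a disc 114 mm across, its top 80 mm above the desk, and stays wherever it is left: friction of about 0.12 N m holds it (about 3 N at the stud), no spring and no coasting.
- stud (a point): Centre of the top face of the orange upright finger stud on the dial: a round post 14 mm across, 26 mm high above the dial's top (its top is 106 mm above the desk), 40 mm from the dial's axis, on the same radius as the index mark.
- index (a point): The index: 70 mm from the dial's axis on the radius of the white index mark, where that radius crosses the middle of the ring of scale lines (68 mm above the desk). The mark is a white stripe on the dial's top, running out past the stud to a white nib that ends 62 mm from the axis.
- red_line: The target: a red radial line 18 mm long and 5 mm wide on the dark grey scale disc, among thin light grey lines (162 mm across, 3 mm thick). Origin: middle of the line, 70 mm from the dial's axis, 68 mm above the desk. It lies about a quarter turn (1.57 rad, give or take 0.35) to one side or the other of the timer's +x.
- blue_line: A blue line like the red one, on the opposite side of the scale: not the target. Origin: its middle.
- start (a joint): Travel of the green round spring button (m): 0 up, 0.008 fully down; 5 N holds it fully down, and it springs back when let go.
- start_top (a point): Centre of the green button's top face, 32 mm across, 89 mm above the desk when up, standing 8 mm proud of its round black housing (48 mm across) and flush with it when fully down; 128 mm to the timer's -y side of the dial's axis and 10 mm towards its -x. Press straight down.
- adapter: Loose black charger block 48 by 40 by 30 mm, standing on the timer's top about 128 mm towards its +y side. Leave alone. Origin: centre of its underside.
- screwdriver: Red-handled screwdriver, 180 mm, lying on the desk on the timer's -x side. Leave alone.
- bracket: Dark steel angle bracket, 85 mm long, 44 mm high, on the desk on the timer's +x side. Leave alone.
- mug: White mug, 80 mm across, 90 mm high, on the desk at the left. Leave alone.
- carton: Small brown carton 100 by 130 by 70 mm, on the desk at the right. Leave alone.
- tester: Yellow handheld tester 130 by 65 by 28 mm, lying on the desk at the left. Leave alone.
- hub: White five-port network box 90 by 140 by 27 mm, on the desk at the right. Leave alone.

How it is judged (in metres and radians):
On the way, in this order (a step that is already met when the one before it is completed fails the run):
1. the dial's index mark stands on the red line, at rest (horizontal distance between index and red_line below 0.005 m and velocity of joint dial between -0.05 and 0.05 rad/s), for 0.3 s.
2. the green button is pressed down with the mark on the red line (horizontal distance between index and red_line below 0.005 m and value of joint start above 0.006 m), for 0.1 s.
At the end, for the whole second after the job is handed in: The index lies within 5 mm of the middle of the red line (about 4 degrees), the dial is at rest and the green button is back up (within 2 mm), after having been pressed at least 6 mm of its 8 mm with the mark on the line (all of step 1 and value of joint start below 0.002 m); the robot touches nothing.
It fails at once if the time switch is pinched, or pushed with more than 35 N (contact force between any of the fingers, the arm and timer above 35 N).
It fails at once if something else on the desk is lifted, carried or moved by more than 20 mm (distance of any of adapter, screwdriver, bracket, mug, carton, tester, hub from where it was at the start of the episode above 0.02 m).
It also fails if it takes over 43 s, if anything falls off the work surface, if the arm or the gripper's body presses on something with over 40 N, if the wrist force passes 120 N, or if a joint passes its speed limit or range.

### The arm

A 6-joint arm with a two-finger parallel gripper is mounted at the origin on the work surface. World frame = base frame: x ahead of the robot, y to its left, z up, the work surface at z = 0. Lengths are in m, angles in degrees, forces in N, time in s.
With the tool pointing down it reaches from about 0.3 to 0.85 m from the base axis. Payload 5.4 kg.
Tool frame: the origin (TCP) lies on the centre line of the jaws, within the pads' length; the fingertips stand manip.finger_overhang ahead of it and the grasp point (between the pads) lies 5 mm behind it (manip.finger_overhang is the distance from the TCP to the fingertips, in m); x points along the fingers, y is the direction in which the jaws open and shut, and the axes are right-handed (so a half turn about x gives the same grasp; the last joint's range is limited). The gripper opens to 85 mm and grips with 20 to 120 N. Pads are 22 mm wide; open, the fingers measure 114 mm over their backs; the gripper's body (76 mm by 85 mm) begins 54 mm behind the grasp point. The pads swing forward as they close: fully open they stand 13 mm farther back than shut.
Start: joints at [59.41, 9.076, 91.501, -0, 79.423, -12.038], TCP at [0.183, 0.545, 0.245] pointing down, gripper open.
Joint ranges: [-166.64, 166.64], [-54.1, 131.32], [10.49, 154.53], [-73.88, 253.88], [9.74, 151.15], [-171.62, 171.62]. Speed limits (degrees/s): [147.25, 147.25, 180, 180, 180, 180].

### API

Orientations are given as a 3x3 rotation matrix whose columns are the frame's x, y, z axes.
In Python, from bench import manip gives the robot as it stands.
- The arm moves only by the tool servo_tool, never from a script. Its argument "increments" is a list of rows, each a list of 2 entries, a list of its own where there are three numbers: the shift along the tool's x, y, z in mm, then the turn, a rotation vector about the tool's x, y, z in degrees. In form: [[[dx, dy, dz], [ax, ay, az]], ...]. A call has 1 to 20 rows; each row is the pose to reach, as a shift and turn from the pose commanded when the call began, along the tool's axes at that moment; what a row does not reach only later rows make up. A row lasts 1/12 s, in which the tool goes at most 41.7 mm and 7.16 degrees, less where a joint would pass 70% of its speed; a pose out of reach is approached as far as the arm can. A call with a gripper value outside its range is refused whole. "fingers" is the finger opening in mm, from 0 to 85.4, set as the call begins (left out, the last holds). The fingers move at their own pace and stop on an object; the grip force is fixed at half the most. Time passes only in rows, so rows that repeat a pose let the fingers close. It gives the time, the measured TCP pose, the force and the opening at its end, in the units of the state.
- manip.sense(): the state, without advancing time (a new reading comes with each control period).
- manip.get_image(name): name is "side" or "top"; returns the picture (400x640x3 uint8, red, green, blue); there is no depth.
- manip.get_calibration(name): a dict with "vertical_fov" (degrees; the focal length in pixels is half the picture's height over the tangent of half this angle, whatever the lens; pixels are square), "cx", "cy" (the principal point, pixels), "dist" ([k1, k2, p1, p2, k3] as OpenCV has them; the pictures are not rectified), "origin" and "rotation" of the camera in the world. Camera axes: x right, y down, z forward; pixel columns grow to the right and rows downward; lengths in m; the calibration is good to about 2 mm. A picture is of the moment at which its call begins. get_calibration takes no time and is no camera call.
- manip.hand_in(): hands the job in, once; it reports no verdict.
The state is a dict: "t": time; "qpos": joint angles; "joint_vel": joint speeds; "effort": joint torques, N m; "tool_pos": TCP position; "tool_rot": TCP orientation; "wrist_force": force on the tool from outside, world axes, zero at the start; "torque": the same for the moment, N m; "finger_gap": opening from 0.0 (shut) to 1.0 (fully open).
Only numpy, scipy, OpenCV 4.12 (cv2) and the standard library are available. Lean on these libraries where they do the work, as an engineer would, in place of code of your own. Each camera call takes 0.05 s, during which the arm holds its last target. There are 200 camera calls.

## Working session

There is one attempt and no reset: what is moved stays moved. The work goes in short steps, Python scripts to look and compute and a tool call to move; the robot and the scene stay as the last step left them, time stands still between calls to the robot, and variables do not carry over. Pictures are saved under pics/ and viewed, about 8 in all and at most 12, crops included, and the job is handed in when it is done.

Besides the shell and the picture viewer there is one more tool, called after "Emit:" as a command line: name --argument value ..., lists and objects as JSON in quotes. servo_tool: Moves the arm, as the interface text tells. Its arguments: {"type":"object","properties":{"increments":{"type":"array","items":{"type":"array"}},"fingers":{"type":"number"}},"required":["increments"]}

```bash
mkdir -p pics; cat > h.py <<'E'
import numpy as np, cv2
from bench import manip
def cal(n):
    c=manip.get_calibration(n); f=200/np.tan(np.radians(c["vertical_fov"])/2)
    K=np.array([[f,0,c["cx"]],[0,f,c["cy"]],[0,0,1]]); return K,np.array(c["dist"],float),np.array(c["origin"]),np.array(c["rotation"])
def ray(n,uv,z):
    K,d,o,R=cal(n); p=cv2.undistortPoints(np.array(uv,float).reshape(-1,1,2),K,d).reshape(-1,2)
    v=np.c_[p,np.ones(len(p))]@R.T
    return o+v*((z-o[2])/v[:,2])[:,None]
def proj(n,P):
    K,d,o,R=cal(n); return cv2.projectPoints((np.array(P,float).reshape(-1,3)-o)@R,np.zeros(3),np.zeros(3),K,d)[0].reshape(-1,2)
def snap(n,f,crop=None,s=1):
    im=manip.get_image(n)[:,:,::-1]
    if crop: x0,y0,x1,y1=crop; im=im[y0:y1,x0:x1]
    cv2.imwrite("pics/"+f,cv2.resize(im,None,fx=s,fy=s,interpolation=cv2.INTER_CUBIC))
E
python3 - <<'E'
from h import *
snap("top","t0.png"); snap("side","s0.png")
for n in("top","side"): print(cal(n))
s=manip.sense();print(s["t"],s["tool_rot"],s["wrist_force"],manip.finger_overhang)
E
```

```text
(array([[361.78285878,   0.        , 317.15375881],
       [  0.        , 361.78285878, 204.14562815],
       [  0.        ,   0.        ,   1.        ]]), array([0.00232964, 0.        , 0.        , 0.        , 0.        ]), array([0.38758961, 0.00448921, 1.07917492]), array([[-1.42251949e-03, -9.92412285e-01,  1.22946463e-01],
       [-9.99881683e-01, -4.71557412e-04, -1.53752333e-02],
       [ 1.53165468e-02, -1.22953788e-01, -9.92294195e-01]]))
(array([[480.68887976,   0.        , 321.11791204],
       [  0.        , 480.68887976, 198.55456463],
       [  0.        ,   0.        ,   1.        ]]), array([0.02117651, 0.        , 0.        , 0.        , 0.        ]), array([ 0.26495023, -1.02870801,  1.25813249]), array([[ 0.97352308, -0.15779077,  0.16539314],
       [-0.2280302 , -0.72091346,  0.65443564],
       [ 0.01597023, -0.67482283, -0.73780695]]))
0.1 [[-8.92917733e-04  3.18143795e-01  9.48042050e-01]
 [-1.47069756e-03  9.48040985e-01 -3.18144823e-01]
 [-9.99998520e-01 -1.67836029e-03 -3.78629303e-04]] [1.44237923 0.00571154 0.77123703] 0.014
```

View pics/t0.png

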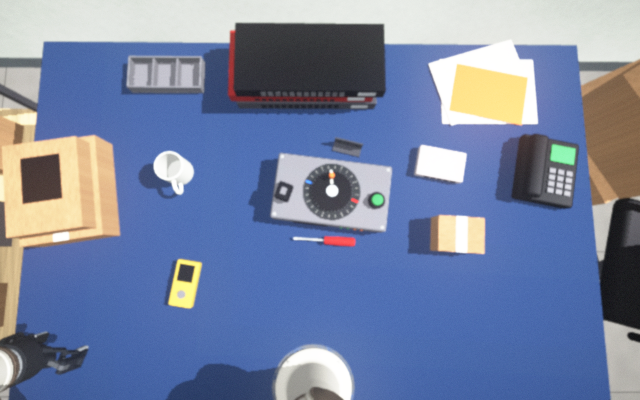

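View pics/s0.png

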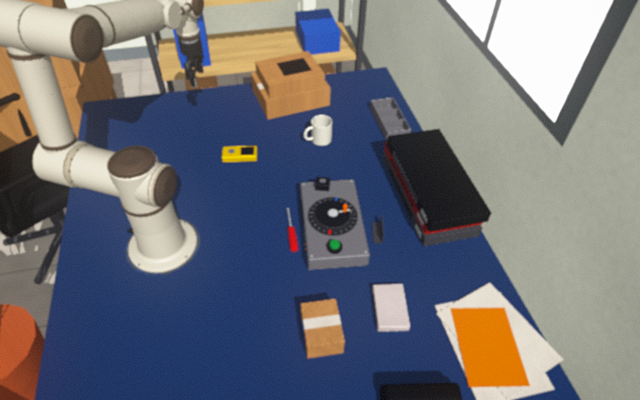

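The top view shows the timer at about (332,191), the stud near (332,175), red at (354,201), blue at (308,183) and the button at (377,200). I'll enlarge this area to measure it.

```bash
python3 - <<'E'
from h import *
snap("top","t1.png",(265,143,400,243),5.9); snap("side","s1.png",(290,165,380,275),5.4)
E
```

```text
(no output)
```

View pics/t1.png

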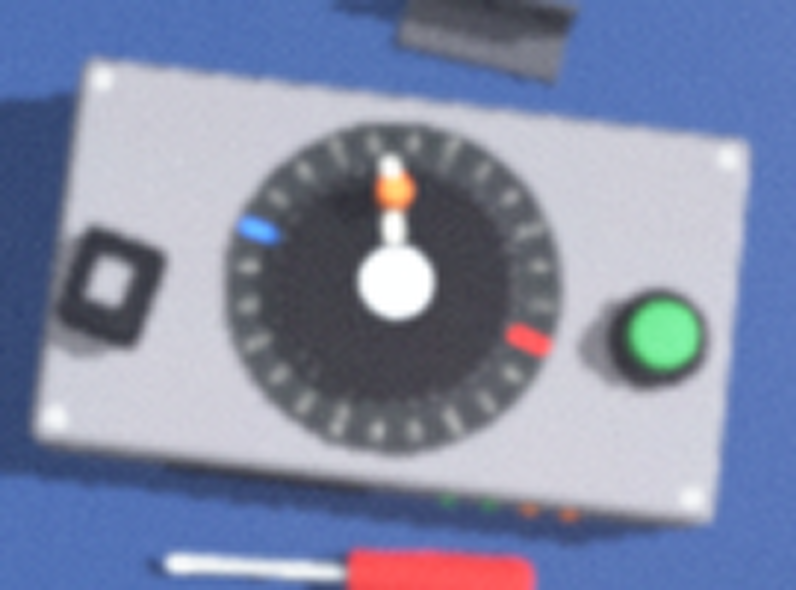

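View pics/s1.png

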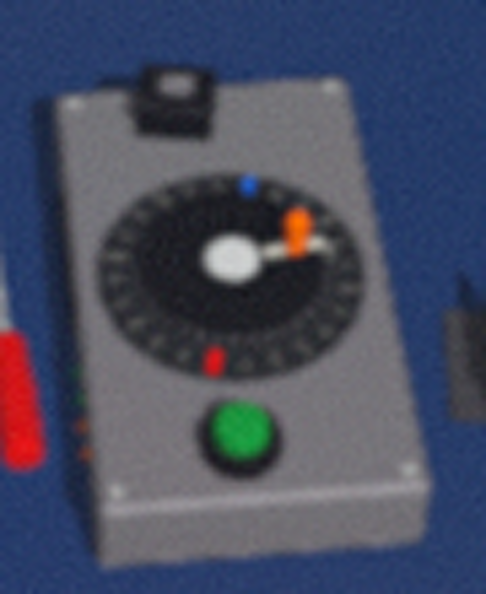

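In the top crop, the red line is at (529,340), blue at (259,230), stud at (397,190), green button at (664,335), nib tip at (388,158), disc centre at about (392,288), and the screws at (102,79), (728,158), (55,417) and (691,498). The side crop agrees with this, showing red at (215,362), the button at (240,430) and the stud top at (298,215).

```bash
python3 - <<'E'
from h import *
T=lambda x,y:[265+(x+.5)/5.9-.5,143+(y+.5)/5.9-.5]
S=lambda x,y:[290+(x+.5)/5.4-.5,165+(y+.5)/5.4-.5]
sc=ray("top",[T(102,79),T(728,158),T(55,417),T(691,498)],.065)
g=lambda n,p,z:ray(n,[p],z)[0]
c=g("top",T(392,288),.068); print("centre disc",c,"screws",sc.mean(0))
d=(sc[0]-sc[1]+sc[2]-sc[3]); yaw=np.arctan2(d[1],d[0])-np.pi/2; print("yaw",np.degrees(yaw))
pts=dict(red=(T(529,340),S(215,362),.068),blue=(T(259,230),S(249,186),.068),stud=(T(397,190),S(298,215),.106),but=(T(664,335),S(240,428),.089))
m=(g("top",pts["red"][0],.068)+g("top",pts["blue"][0],.068))/2; print("mid r/b",m)
print("side disc",g("side",S(231,277),.068))
for k,(t,s,z) in pts.items():
    a=g("top",t,z);b=g("side",s,z);print(k,a,b)
    for p in(a,):
        for cc in (c,sc.mean(0)):
            v=(p-cc)[:2];print("   r",np.hypot(*v),"ang",np.degrees(np.arctan2(v[1],v[0])))
n=g("top",T(388,158),.08);v=(n-c)[:2];print("nib",n,np.hypot(*v),np.degrees(np.arctan2(v[1],v[0])))
R=np.array([[np.cos(yaw),-np.sin(yaw)],[np.sin(yaw),np.cos(yaw)]]); print("but pred",c[:2]+R@[-.01,-.128])
E
```

```text
centre disc [ 0.54925381 -0.05050148  0.068     ] screws [ 0.55056104 -0.05172177  0.065     ]
yaw -7.254248375715271
mid r/b [ 0.55077092 -0.05132586  0.068     ]
side disc [ 0.5500624 -0.0552169  0.068    ]
red [ 0.52412262 -0.11598776  0.068     ] [ 0.52503754 -0.11647209  0.068     ]
   r 0.07014292617114089 ang -110.99493434890748
   r 0.06949177725607844 ang -112.36179671790812
blue [0.57741921 0.01333603 0.068     ] [0.5790523  0.01434031 0.068     ]
   r 0.06977476036870994 ang 66.19270990463791
   r 0.07038379998674503 ang 67.56742528898415
stud [ 0.58924241 -0.05104103  0.106     ] [ 0.59175325 -0.04787477  0.106     ]
   r 0.03999224317269055 ang -0.7730269054904736
   r 0.03868736711654153 ang 1.008226908555163
but [ 0.52369589 -0.17699592  0.089     ] [ 0.522854   -0.18153332  0.089     ]
   r 0.12905058037979733 ang -101.42270304458111
   r 0.12812239862081778 ang -102.10380147271421
nib [ 0.61018133 -0.048322    0.08      ] 0.06096648295302606 2.048689595835029
but pred [ 0.52317097 -0.17621419]
```

Emit:
servo_tool --increments '[[[3, -20, 28], [-1, 0, 0]], [[6, -40, 56], [-2, 0, 0]], [[10, -60, 84], [-3, 0, 0]], [[13, -80, 113], [-4, 0, 0]], [[16, -100, 141], [-5, 0, 0]], [[20, -120, 169], [-6, 0, 0]], [[23, -140, 197], [-7, 0, 0]], [[26, -160, 225], [-8, 0, 0]], [[29, -180, 254], [-9, 0, 0]], [[32, -200, 282], [-10, 0, 0]], [[36, -221, 310], [-11, 0, 0]], [[39, -241, 338], [-12, 0, 0]], [[42, -261, 366], [-13, 0, 0]], [[45, -281, 394], [-14, 0, 0]], [[48, -301, 423], [-15, 0, 0]], [[52, -321, 451], [-16, 0, 0]], [[55, -341, 479], [-17, 0, 0]], [[58, -361, 507], [-18, 0, 0]], [[61, -381, 535], [-19, 0, 0]], [[65, -401, 563], [-20, 0, 0]]]' --fingers 0

```text
t: 1.87
tool_pos: [0.5899, -0.0158, 0.1801]
tool_rot: [[0.0, -0.026, 1.0], [0.0, 1.0, 0.026], [-1.0, 0.0, 0.0]]
wrist_force: [0.7, 0.8, 1.1]
finger_gap: -0.003
```

```bash
python3 - <<'E'
from h import *
s=manip.sense();print(s["t"],s["tool_pos"],s["tool_rot"],s["wrist_force"],s["finger_gap"],s["qpos"])
E
```

```text
1.8667 [ 0.58987438 -0.01579536  0.18007941] [[ 3.95786569e-05 -2.58040235e-02  9.99667020e-01]
 [ 8.01548363e-05  9.99667018e-01  2.58040203e-02]
 [-9.99999996e-01  7.91068579e-05  4.16337951e-05]] [0.72351614 0.78892339 1.13260056] -0.0025316679324863087 [-1.32599975e+01  1.44728729e+01  9.28361676e+01  5.22697482e-03
  7.26898057e+01 -1.04740178e+02]
```

Emit:
servo_tool --increments '[[[15, 0, 0], [0, 0, 0]], [[30, 0, 0], [0, 0, 0]], [[45, 0, 0], [0, 0, 0]], [[60, 0, 0], [0, 0, 0]], [[70, 0, 0], [0, 0, 0]], [[76, 0, 0], [0, 0, 0]], [[76, 0, 0], [0, 0, 0]], [[76, 0, 0], [0, 0, 0]]]'

```text
t: 2.53
tool_pos: [0.5892, -0.0141, 0.1045]
tool_rot: [[0.0, -0.025, 1.0], [-0.0, 1.0, 0.025], [-1.0, -0.0, 0.0]]
wrist_force: [0.6, -0.4, 0.8]
finger_gap: 0.005
```

```bash
python3 - <<'E'
from h import *
snap("side","s2.png",(280,130,400,260),4.6)
p0=np.array([.04,.0355])
import json
for d in (.0355,.0255):
  rows=[]
  for a in np.radians(np.arange(3,121,3)):
    rows.append([round(np.degrees(a)),round(1e3*(-.04*np.sin(a)+d*np.cos(a)-d)),round(1e3*(.04*np.cos(a)+d*np.sin(a)-.04))])
  print(rows)
E
```

```text
[[3, -2, 2], [6, -4, 3], [9, -7, 5], [12, -9, 7], [15, -12, 8], [18, -14, 9], [21, -17, 10], [24, -19, 11], [27, -22, 12], [30, -25, 12], [33, -28, 13], [36, -30, 13], [39, -33, 13], [42, -36, 13], [45, -39, 13], [48, -41, 13], [51, -44, 13], [54, -47, 12], [57, -50, 12], [60, -52, 11], [63, -55, 10], [66, -58, 9], [69, -60, 7], [72, -63, 6], [75, -65, 5], [78, -67, 3], [81, -69, 1], [84, -72, -1], [87, -74, -2], [90, -76, -5], [93, -77, -7], [96, -79, -9], [99, -81, -11], [102, -82, -14], [105, -83, -16], [108, -85, -19], [111, -86, -21], [114, -86, -24], [117, -87, -27], [120, -88, -29]]
[[3, -2, 1], [6, -4, 2], [9, -7, 3], [12, -9, 4], [15, -11, 5], [18, -14, 6], [21, -16, 6], [24, -18, 7], [27, -21, 7], [30, -23, 7], [33, -26, 7], [36, -28, 7], [39, -31, 7], [42, -33, 7], [45, -36, 6], [48, -38, 6], [51, -41, 5], [54, -43, 4], [57, -45, 3], [60, -47, 2], [63, -50, 1], [66, -52, 0], [69, -54, -2], [72, -56, -3], [75, -58, -5], [78, -59, -7], [81, -61, -9], [84, -63, -10], [87, -64, -12], [90, -66, -14], [93, -67, -17], [96, -68, -19], [99, -69, -21], [102, -70, -23], [105, -71, -26], [108, -71, -28], [111, -72, -31], [114, -72, -33], [117, -73, -35], [120, -73, -38]]
```

View pics/s2.png

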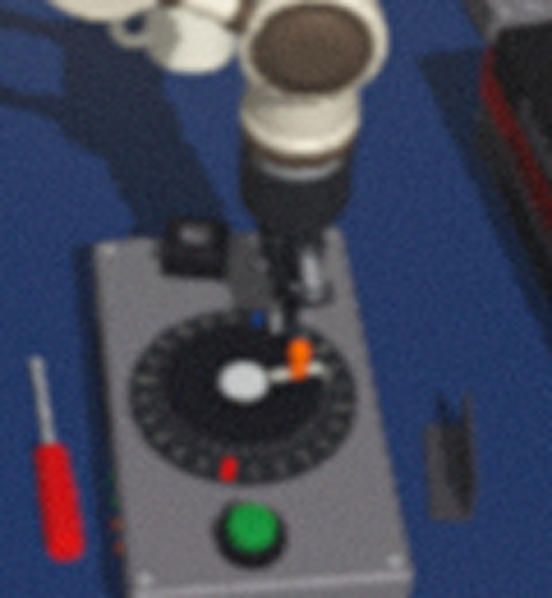

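The fingertips are just behind the stud, which sits at about (300,358) in the crop, and the stud is untouched. I'll feel for contact next.

Emit:
servo_tool --increments '[[[0, -3, 0], [0, 0, 0]], [[0, -6, 0], [0, 0, 0]], [[0, -8, 0], [0, 0, 0]], [[0, -10, 0], [0, 0, 0]], [[0, -11, 0], [0, 0, 0]], [[0, -12, 0], [0, 0, 0]], [[0, -13, 0], [0, 0, 0]], [[0, -13, 0], [0, 0, 0]]]'

```text
t: 3.25
tool_pos: [0.5894, -0.0274, 0.1043]
tool_rot: [[-0.0, -0.025, 1.0], [-0.0, 1.0, 0.025], [-1.0, -0.0, -0.0]]
wrist_force: [-0.4, -0.1, 0.2]
finger_gap: 0.004
```

Emit:
servo_tool --increments '[[[0, -2, 1], [3, 0, 0]], [[0, -4, 2], [6, 0, 0]], [[0, -6.5, 3], [9, 0, 0]], [[0, -9, 4], [12, 0, 0]], [[0, -11, 4.5], [15, 0, 0]], [[0, -13.5, 5], [18, 0, 0]], [[0, -16, 5.5], [21, 0, 0]], [[0, -18, 6], [24, 0, 0]], [[0, -20.5, 6], [27, 0, 0]], [[0, -23, 6], [30, 0, 0]], [[0, -25.5, 6], [33, 0, 0]], [[0, -28, 6], [36, 0, 0]], [[0, -30.5, 5.5], [39, 0, 0]], [[0, -32.5, 5], [42, 0, 0]], [[0, -35, 4.5], [45, 0, 0]], [[0, -37.5, 4], [48, 0, 0]], [[0, -39.5, 3], [51, 0, 0]], [[0, -42, 2], [54, 0, 0]], [[0, -44, 1], [57, 0, 0]], [[0, -46, 0], [60, 0, 0]]]'

```text
t: 4.92
tool_pos: [0.5918, -0.0731, 0.1045]
tool_rot: [[0.003, 0.854, 0.52], [-0.0, 0.52, -0.854], [-1.0, 0.003, 0.002]]
wrist_force: [5.9, 0.6, -2.8]
finger_gap: -0.001
```

```bash
python3 - <<'E'
from h import *
snap("side","s3.png",(280,130,400,260),4.6)
E
```

```text
(no output)
```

View pics/s3.png

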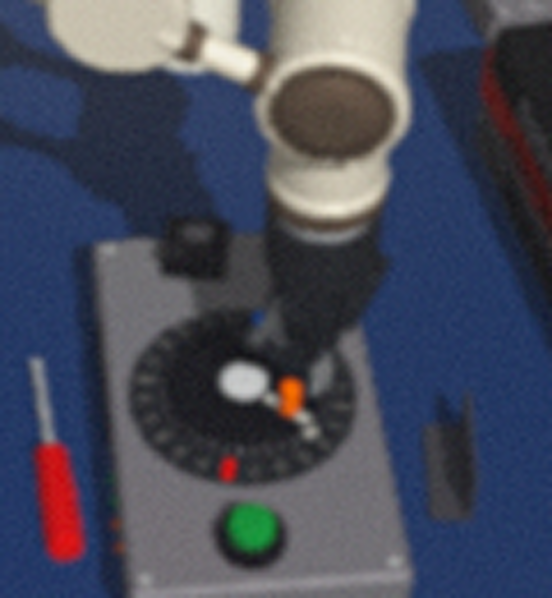

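The stud is being pushed, with the nib now at about (313,432). The dial is moving clockwise towards red at (229,469).

```bash
python3 - <<'E'
from h import *
c=np.array([.5505,-.0525])
p=ray("side",[[280+313.5/4.6-.5,130+432.5/4.6-.5]],.078)[0][:2]-c
s=ray("side",[[280+290/4.6-.5,130+383/4.6-.5]],.106)[0][:2]-c
for v in(p,s):print(v,np.hypot(*v),np.degrees(np.arctan2(v[1],v[0])))
t=np.array(manip.sense()["tool_pos"])[:2]-c;y=np.array(manip.sense()["tool_rot"])[:2,1];print("tool rel",t@[y[1],-y[0]],t@y)
E
```

```text
[ 0.03690544 -0.05223169] 0.06395437003185611 -54.75604883648253
[ 0.02509947 -0.02811604] 0.03768945863192676 -48.24438809524516
tool rel 0.0391257275909703 0.024256008299061927
```

Emit:
servo_tool --increments '[[[0, -2, 1], [3, 0, 0]], [[0, -4, 2.5], [6, 0, 0]], [[0, -6.5, 3.5], [9, 0, 0]], [[0, -8.5, 4], [12, 0, 0]], [[0, -11, 5], [15, 0, 0]], [[0, -13, 5.5], [18, 0, 0]], [[0, -15.5, 6], [21, 0, 0]], [[0, -18, 6.5], [24, 0, 0]], [[0, -20.5, 6.5], [27, 0, 0]], [[0, -22.5, 7], [30, 0, 0]], [[0, -25, 7], [33, 0, 0]], [[0, -27.5, 6.5], [36, 0, 0]], [[0, -30, 6.5], [39, 0, 0]], [[0, -32.5, 6], [42, 0, 0]], [[0, -34.5, 5.5], [45, 0, 0]], [[0, -37, 5], [48, 0, 0]], [[0, -37, 5], [48, 0, 0]], [[0, -37, 5], [48, 0, 0]]]'

```text
t: 6.47
tool_pos: [0.562, -0.0972, 0.1045]
tool_rot: [[0.001, 0.959, -0.283], [-0.001, -0.283, -0.959], [-1.0, 0.001, 0.001]]
wrist_force: [2.1, -2.4, -2.0]
finger_gap: 0.0
```

```bash
python3 - <<'E'
from h import *
snap("side","s4.png",(310,185,370,245),9)
c=np.array([.5505,-.0525])
t=np.array(manip.sense()["tool_pos"])[:2]-c;y=np.array(manip.sense()["tool_rot"])[:2,1];print("tool rel",t@[y[1],-y[0]],t@y,np.degrees(np.arctan2(-y[0],y[1])))
E
```

```text
tool rel 0.03957719958349457 0.023663043014284832 -106.43819320159413
```

View pics/s4.png

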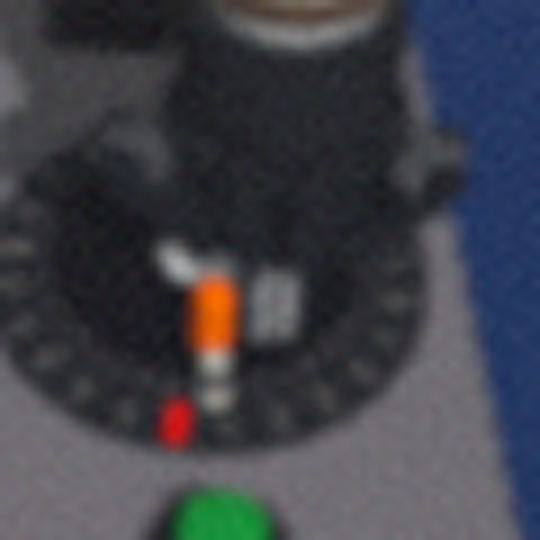

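The nib tip is at about (217,405) and the red line at (177,422), so some turning remains.

```bash
python3 - <<'E'
from h import *
S=lambda x,y:[310+(x+.5)/9-.5,185+(y+.5)/9-.5]
r=ray("side",[S(177,422)],.068)[0][:2];n=ray("side",[S(217,398)],.079)[0][:2]
st=ray("side",[S(214,285)],.106)[0][:2];print(st)
for c in([.5505,-.0525],[.5505,-.0515],[.5495,-.0535]):
  for v in(r-c,n-c,st-c):print(np.hypot(*v),np.degrees(np.arctan2(v[1],v[0])))
E
```

```text
[ 0.54358353 -0.0882846 ]
0.06821185814214671 -112.27459554993669
0.06530857598268706 -100.62305923874726
0.03644687769528836 -100.9392783506042
0.06913827507161423 -111.96047376073987
0.06629169353985508 -100.46372834883023
0.03742918761838228 -100.64878354552977
0.06690966487182569 -111.80675783592798
0.06414633809303374 -99.90980447088647
0.03528417149641852 -99.65299269635261
```

Emit:
servo_tool --increments '[[[0, -1.5, 1], [2, 0, 0]], [[0, -3, 1.5], [4, 0, 0]], [[0, -4.5, 2], [6, 0, 0]], [[0, -6, 3], [8, 0, 0]], [[0, -7, 3.5], [9.5, 0, 0]], [[0, -7.8, 3.7], [10.5, 0, 0]], [[0, -7.8, 3.7], [10.5, 0, 0]], [[0, -7.8, 3.7], [10.5, 0, 0]]]'

```text
t: 7.18
tool_pos: [0.5533, -0.0984, 0.1045]
tool_rot: [[0.0, 0.891, -0.454], [-0.001, -0.454, -0.891], [-1.0, 0.001, 0.001]]
wrist_force: [2.0, -4.3, -0.7]
finger_gap: -0.0
```

Emit:
servo_tool --increments '[[[0, 3, 0], [0, 0, 0]], [[0, 8, 0], [0, 0, 0]], [[-10, 12, 0], [0, 0, 0]], [[-30, 15, 0], [0, 0, 0]], [[-60, 15, 0], [0, 0, 0]], [[-90, 40, 0], [0, 0, 0]], [[-100, 80, 0], [0, 0, 0]], [[-100, 120, 0], [0, 0, 0]], [[-100, 160, 0], [0, 0, 0]], [[-100, 180, 0], [0, 0, 0]], [[-100, 180, 0], [0, 0, 0]]]'

```text
t: 8.1
tool_pos: [0.7157, -0.1818, 0.2035]
tool_rot: [[0.0, 0.89, -0.456], [0.0, -0.456, -0.89], [-1.0, 0.0, -0.0]]
wrist_force: [0.3, -0.4, -0.5]
finger_gap: 0.002
```

```bash
python3 - <<'E'
from h import *
snap("side","s5.png",(310,185,370,245),9);snap("top","t5.png",(300,155,400,230),8)
s=manip.sense();print(s["t"],s["tool_pos"])
E
```

```text
8.2 [ 0.71356194 -0.17983531  0.20391031]
```

View pics/s5.png

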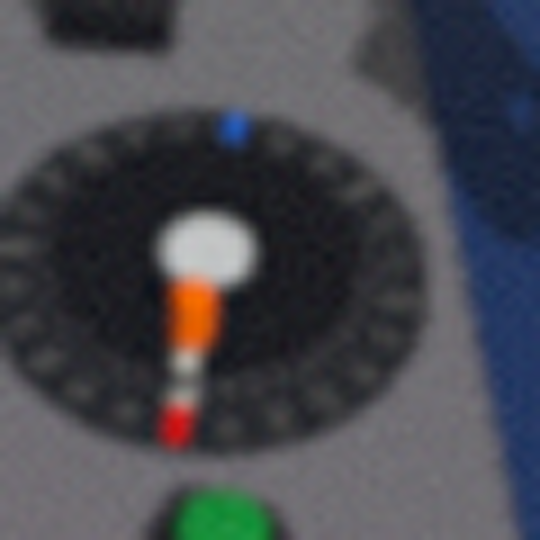

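View pics/t5.png

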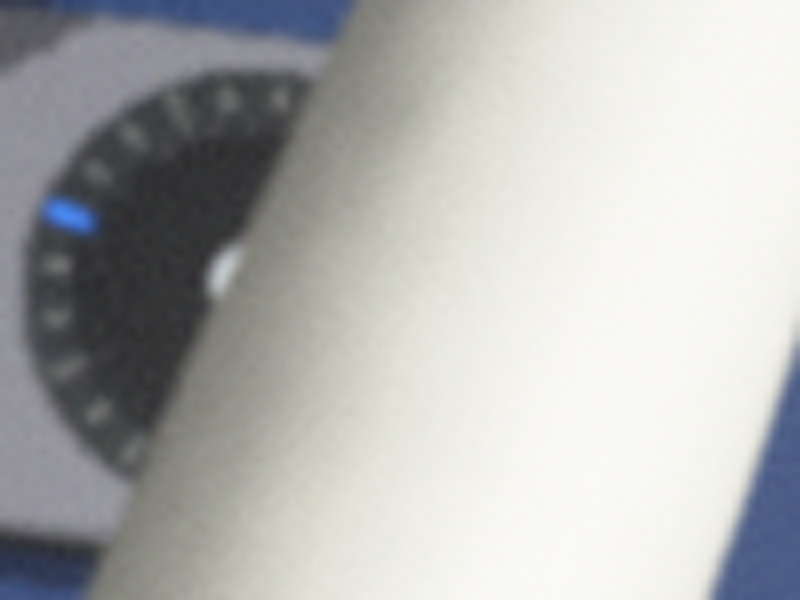

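In the side crop the nib is at about (184,392) and runs into the red line at (177,425). The arm hides the dial in the top view.

```bash
python3 - <<'E'
from h import *
S=lambda x,y:[310+(x+.5)/9-.5,185+(y+.5)/9-.5]
im=cv2.imread("pics/s5.png")
hs=cv2.cvtColor(im,cv2.COLOR_BGR2HSV); h,s,v=cv2.split(hs)
def cen(m,y0,y1,x0=140,x1=260):
    ys,xs=np.nonzero(m[y0:y1,x0:x1]);return xs.mean()+x0,ys.mean()+y0,len(xs)
print("red",cen(((h<6)|(h>174))&(s>170)&(v>110),395,460),"or",cen((h>6)&(h<20)&(s>150)&(v>120),265,360))
for y in range(352,412,6): 
    w=np.clip(im[y,150:230].min(1).astype(float)-70,0,None); print(y,(w*np.arange(150,230)).sum()/(w.sum()+1e-9),w.max())
c=np.array([.5503,-.0522])
for d in(-116,-114,-112,-110,-108):
    a=np.radians(d);o=[(*(c+q*np.array([np.cos(a),np.sin(a)])),z) for q,z in((.07,.068),(.05,.08),(.055,.08),(.060,.08),(.04,.106))]
    print(d,((proj("side",o)-[310,185]+.5)*9-.5).round(1).tolist())
E
```

```text
red (np.float64(176.0635775862069), np.float64(427.2467672413793), 928) or (np.float64(194.13065508505247), np.float64(314.6996018820123), 2763)
352 186.95489443360177 54.0
358 186.4214171549353 87.0
364 186.25960061434395 88.0
370 186.41116005860027 65.0
376 186.8036175708181 39.0
382 186.8026905826804 33.0
388 185.17682926813137 48.0
394 183.82778126952618 63.0
400 183.10662020893164 61.0
406 183.79793510297375 36.0
-116 [[162.7, 423.3], [175.7, 358.7], [172.7, 369.4], [169.7, 380.2], [183.9, 289.8]]
-114 [[169.6, 424.5], [180.6, 359.5], [178.1, 370.3], [175.6, 381.2], [187.8, 290.5]]
-112 [[176.4, 425.5], [185.5, 360.2], [183.5, 371.1], [181.5, 382.0], [191.7, 291.0]]
-110 [[183.4, 426.3], [190.4, 360.8], [188.9, 371.7], [187.4, 382.7], [195.7, 291.5]]
-108 [[190.3, 426.9], [195.3, 361.2], [194.4, 372.2], [193.4, 383.3], [199.7, 291.8]]
```

The index reads about −111 to −112° against −112° for the red line, inside the 4° tolerance. Next I'll move above the button.

Emit:
servo_tool --increments '[[[0, -25, 12.5], [0, 0, 0]], [[5, -50, 25], [0, 0, 0]], [[15, -75, 37.5], [0, 0, 0]], [[25, -100, 50], [0, 0, 0]], [[35, -125, 62.5], [0, 0, 0]], [[45, -148, 74], [0, 0, 0]], [[55, -162, 81], [0, 0, 0]], [[65, -169.6, 84.9], [0, 0, 0]], [[75, -169.6, 84.9], [0, 0, 0]], [[85, -169.6, 84.9], [0, 0, 0]], [[90, -169.6, 84.9], [0, 0, 0]], [[90, -169.6, 84.9], [0, 0, 0]], [[90, -169.6, 84.9], [0, 0, 0]]]'

```text
t: 9.28
tool_pos: [0.5242, -0.1783, 0.1142]
tool_rot: [[-0.0, 0.891, -0.454], [0.0, -0.454, -0.891], [-1.0, -0.0, -0.0]]
wrist_force: [0.5, -0.0, -0.4]
finger_gap: 0.003
```

```bash
python3 - <<'E'
from h import *
snap("side","s6.png",(300,170,380,260),6.6)
s=manip.sense();print(s["t"],s["tool_pos"],s["wrist_force"])
E
```

```text
9.3333 [ 0.52449003 -0.17846999  0.11467419] [0.06937195 0.28380604 0.1432503 ]
```

View pics/s6.png

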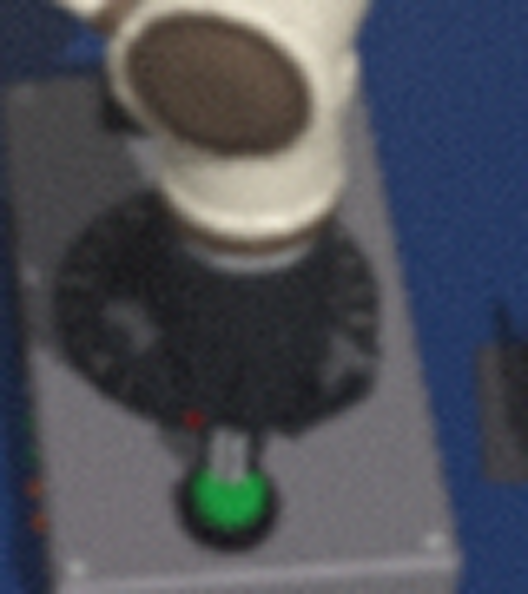

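The tips are above the button's middle, with the tip at about (232,470) and the button at (230,495). I'll press gently.

Emit:
servo_tool --increments '[[[5, 0, 0], [0, 0, 0]], [[9, 0, 0], [0, 0, 0]], [[11, 0, 0], [0, 0, 0]], [[13, 0, 0], [0, 0, 0]], [[14, 0, 0], [0, 0, 0]], [[15, 0, 0], [0, 0, 0]], [[16, 0, 0], [0, 0, 0]], [[17, 0, 0], [0, 0, 0]], [[17, 0, 0], [0, 0, 0]], [[17, 0, 0], [0, 0, 0]]]'

```text
t: 10.17
tool_pos: [0.5238, -0.1783, 0.0974]
tool_rot: [[-0.0, 0.891, -0.455], [0.0, -0.455, -0.891], [-1.0, -0.0, -0.0]]
wrist_force: [-1.4, 0.8, 4.8]
finger_gap: 0.001
```

Emit:
servo_tool --increments '[[[0.5, 0, 0], [0, 0, 0]], [[1, 0, 0], [0, 0, 0]], [[1.5, 0, 0], [0, 0, 0]], [[2, 0, 0], [0, 0, 0]], [[2, 0, 0], [0, 0, 0]], [[2, 0, 0], [0, 0, 0]]]'

```text
t: 10.67
tool_pos: [0.5238, -0.1784, 0.0953]
tool_rot: [[0.0, 0.891, -0.455], [0.0, -0.455, -0.891], [-1.0, -0.0, -0.0]]
wrist_force: [-1.7, 2.1, 4.6]
finger_gap: -0.001
```

Emit:
servo_tool --increments '[[[0.4, 0, 0], [0, 0, 0]], [[0.8, 0, 0], [0, 0, 0]], [[0.8, 0, 0], [0, 0, 0]], [[0.8, 0, 0], [0, 0, 0]]]'

```text
t: 11.0
tool_pos: [0.5238, -0.1784, 0.095]
tool_rot: [[-0.0, 0.891, -0.455], [0.0, -0.455, -0.891], [-1.0, -0.0, -0.0]]
wrist_force: [-3.7, 3.3, 7.4]
finger_gap: -0.003
```

The button bottomed out: the force rose while travel stopped at about 8 mm. I'll lift off and clear the view.

Emit:
servo_tool --increments '[[[-4, 0, 0], [0, 0, 0]], [[-10, 0, 0], [0, 0, 0]], [[-25, 0, 0], [0, 0, 0]], [[-50, 0, 0], [0, 0, 0]], [[-80, 0, 0], [0, 0, 0]], [[-110, 3, 10], [0, 0, 0]], [[-130, 10, 35], [0, 0, 0]], [[-130, 18, 65], [0, 0, 0]], [[-130, 27, 95], [0, 0, 0]], [[-130, 36, 125], [0, 0, 0]], [[-130, 45, 160], [0, 0, 0]], [[-130, 55, 190], [0, 0, 0]], [[-130, 62, 220], [0, 0, 0]], [[-130, 67, 238], [0, 0, 0]], [[-130, 69, 245], [0, 0, 0]], [[-130, 69, 245], [0, 0, 0]], [[-130, 69, 245], [0, 0, 0]]]'

```text
t: 12.42
tool_pos: [0.4739, -0.4273, 0.2241]
tool_rot: [[-0.0, 0.891, -0.455], [0.001, -0.455, -0.891], [-1.0, -0.001, -0.001]]
wrist_force: [-0.0, 1.0, -0.8]
finger_gap: 0.001
```

```bash
python3 - <<'E'
from h import *
snap("top","t7.png",(265,143,400,243),5.9)
s=manip.sense();print(s["t"],s["tool_pos"],s["wrist_force"])
E
```

```text
12.4667 [ 0.47416917 -0.4267866   0.2242746 ] [ 0.35409275 -0.43963133  0.19694029]
```

View pics/t7.png

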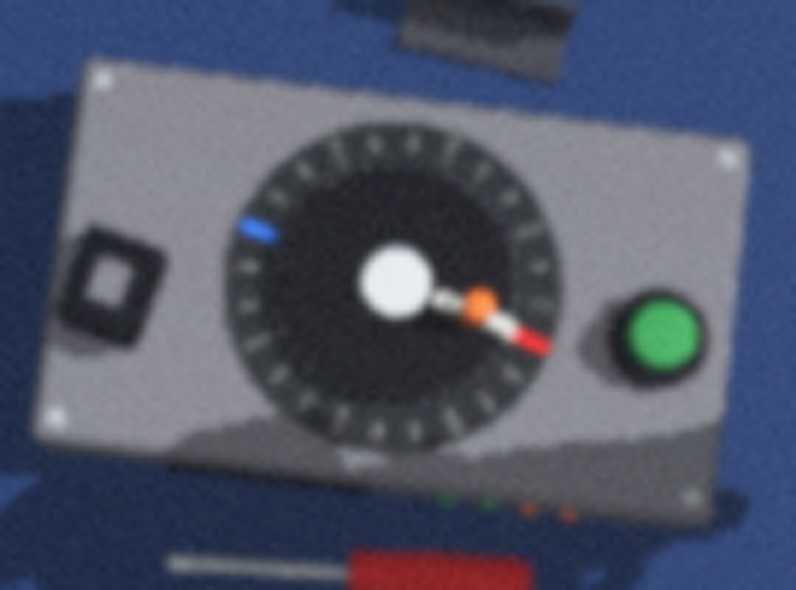

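The nib at about (507,325) runs straight into the red line at (534,342). The button is up at (664,335), and the charger is where it was. I'll do a last numeric check before handing in.

```bash
python3 - <<'E'
from h import *
c=np.array([.5503,-.0522])
T=lambda x,y:(265+(x+.5)/5.9-.5,143+(y+.5)/5.9-.5)
A={}
for k,p,z in(("stripe",(445,299),.08),("stud",(481,304),.106),("nib",(507,325),.079),("red",(531,341),.068)):
    v=ray("top",[T(*p)],z)[0][:2]-c; print(k,np.hypot(*v),np.degrees(np.arctan2(v[1],v[0])))
for d in(-116,-114,-112,-110,-108):
    a=np.radians(d);o=[(*(c+q*np.array([np.cos(a),np.sin(a)])),z) for q,z in((.07,.068),(.055,.08),(.04,.106))]
    print(d,((proj("top",o)-[265,143]+.5)*5.9-.5).round(1).tolist())
E
```

```text
stripe 0.024191940417335106 -109.85262012119286
stud 0.04004045024454916 -111.31526140093224
nib 0.05601853590727516 -111.46206496915389
red 0.07001449442118379 -112.38176882463435
-116 [[527.3, 349.3], [501.6, 332.3], [478.2, 310.4]]
-114 [[529.4, 344.8], [503.3, 328.6], [479.4, 307.7]]
-112 [[531.3, 340.1], [504.8, 324.9], [480.5, 304.9]]
-110 [[533.1, 335.4], [506.2, 321.2], [481.6, 302.1]]
-108 [[534.7, 330.6], [507.5, 317.4], [482.5, 299.3]]
```

The dial is within about 1° of the red line, roughly 1 mm at the scale.

```bash
python3 -c "
from bench import manip
print(manip.hand_in())"
```

```text
the job is handed in; nothing more can be done
None
```

The dial's index mark is on the red line, the green button has been pressed and is back up, and the job is handed in. It took about 12.5 s of the 43 s allowed.

- **Dial:** I pushed the orange stud about 113° clockwise with the shut fingertips. The final top view put the stud and nib at about −111.4° and the red line at −112.4°. That is roughly 1 mm off at the scale, against the 5 mm allowed. The inner end of the white stripe read −109.9°, but it is too close to the axis to be precise.
- **Button:** I pressed it until it bottomed out at about 8 mm of travel. It looked fully up in the last picture, though I did not measure its height.
- **Forces:** the largest wrist reading at the end of any move was about 9 N. I did not read forces during the moves.
- **Surroundings:** the charger block, screwdriver and bracket looked unmoved in the last picture, which did not show the mug, carton, tester or hub. The arm was clear of everything.

One check failed: the top view between turning the dial and pressing the button was blocked by the arm. For that moment I relied on the side camera, which put the mark at −111 to −112°.

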